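# Find the loose outlet cap and lock it home

### The arm

A 7-joint arm with a two-finger parallel gripper is mounted at the origin on the work surface. World frame = base frame: x ahead of the robot, y to its left, z up, the work surface at z = 0. Lengths are in m, angles in rad, forces in N, time in s.
With the tool pointing down it reaches from about 0.425 to 0.875 m from the base axis. Payload 8.4 kg.
Tool frame: the origin (TCP) lies midway between the tips of the shut fingers; the grasp point (between the pads) lies 19 mm behind it; z points along the fingers, y is the direction in which the jaws open and shut (so a half turn about z gives the same grasp; the last joint's range is limited). The gripper opens to 87 mm and grips with 3 to 60 N. Pads are 19 mm wide; open, the fingers measure 117 mm over their backs; the gripper's body (75 mm by 190 mm) begins 51 mm behind the grasp point.
Start: joints at [1.168, 0.333, 0.04, 1.465, -0.013, 1.343, -0.059], TCP at [0.194, -0.62, 0.223] pointing down, gripper open.
Joint ranges: [-2.58, 2.58], [-0.38, 2.09], [-1.3, 1.39], [0.25, 2.4], [-1.5, 4.64], [0.08, 2.09], [-2.65, 2.65]. Speed limits (rad/s): [2.22, 2.22, 2.79, 2.79, 3.14, 3.14, 3.14].

### API

Orientations are given as a rotation vector (axis times angle).
In Python, from plant import robot gives the robot as it stands. The module is installed in compiled form; this text tells all that it offers. Calls block until the motion is done:
- robot.move_ptp(position, orientation): joint-space move of the TCP to a pose.
- robot.movel(position, frame=None, v=0.15, f_stop=None): straight line of the TCP; frame=None keeps the orientation; v is the mean speed in m/s. With f_stop (N) it stops when the force on the tool has changed by that much, and returns True; else False.
- robot.move_j(angles): joint-space move.
- robot.open_gripper() and robot.close_gripper(strength=None): open the fingers fully, or close them until they stop; strength is the grip in N (None keeps the last).
- robot.dwell(seconds).
- robot.ik(position, orientation): joint angles nearest the present ones, or None.
- robot.read_camera(name): name is "scene" or "top" or "wrist"; returns a dict with "img" (400x640x3 uint8, red, green, blue), "K" (3x3 intrinsics, pixels), "camera_from_world" (4x4, takes a point from world to camera coordinates); the wrist camera has in their place "tool_from_camera" (4x4, takes a point from camera to tool coordinates, whose origin is the TCP and whose axes are the flange's). Camera axes: x right, y down, z forward; pixel columns grow to the right and rows downward; lengths in m; the calibration is good to about 2 mm. A picture is of the moment at which its call begins: read the wrist's pose just before it. There is no depth.
A pose or a line that the arm cannot do raises robot.IKError and nothing moves.
- robot.sign_off(): hands the job in, once; it reports no verdict.
Trained networks look in a picture, given as the dict that the camera call returned (one of the last four; its "shot" number tells which), for a name from the list of things; names that differ only in an ending like _2 or _b are one class to them, and where a whole thing is asked for, a point or a joint stands for the part that bears it (a point fixed in the world has none). Each returns a list of dicts, best first, with "conf" (0 to 1); they miss things now and then, are a little off and sometimes report something else, mostly with a low value. They report only what shows in the picture. A call takes as long as a camera call.
- robot.boxes_of(query, picture): "at" ([column, row] in pixels, amid what is visible of it).
Readings, each from a call of its own:
- robot.read_time_s(): time.
- robot.read_joints(): joint angles.
- robot.read_joint_velocities(): joint speeds.
- robot.read_joint_torque(): joint torques, N m.
- robot.read_tool_pos(): TCP position.
- robot.read_tcp_rot(): TCP orientation.
- robot.read_wrist_force(): force on the tool from outside, world axes, zero at the start.
- robot.read_ft_torque(): the same for the moment, N m.
- robot.read_grip_width(): finger opening in m.
Only numpy, scipy, OpenCV 4.12 (cv2) and the standard library are available. Lean on these libraries where they do the work, as an engineer would, in place of code of your own. Each camera call takes 0.05 s, during which the arm holds its last target. There are 200 camera calls.

### The job

One of the four round caps on the white cable box is not locked and rocks when you press near its rim, well to one side of its tab. Press the caps with a fingertip to find it and make it rock, then push its tab round clockwise, seen from above, as far as it goes so that the cap is locked. Nothing needs picking up: leave the mug, mouse, notebook and stapler where they are.

Things in the scene. Friction and masses are not known exactly. Their poses are not given: they have to be found in the camera images.
- cable_box: White plastic desk cable box fixed to the desk: 130 mm (its x) by 540 mm (its y), 45 mm high. Origin at the centre of its underside on the desk, z up. Four identical round outlet caps sit in a row along its y, centres 125 mm apart, in no particular order of letters.
- cap_a (a point): Centre of the flat top of one outlet cap, 59 mm above the desk. White disc 76 mm across, 8 mm thick, with a 6 mm gap under its rim and a grey radial tab on one side of its top. z axis up, x axis along the tab from the centre outwards, y 90 degrees counter-clockwise of the tab seen from above.
- cap_b (a point): As cap_a. All four caps look alike. Three are locked and rigid: they neither tilt nor turn. One, in any of the four places, is loose, and looks no different until it is pressed. No cap can come off.
- cap_c (a point): As cap_a. Whichever cap is loose: pressed on its side (near y = +28 or -28 mm) with over 2 N it tilts about its tab line (x axis) by up to 0.12 rad, some 3 mm down at the press point, and springs back level when let go. Pressed at the centre or on the tab line it does not tilt.
- cap_d (a point): As cap_a. Whichever cap is loose: it turns about its upright axis, clockwise only (from above), 1.05 rad from where it starts to a hard stop, against 0.06 N m of friction (2 to 3 N on the tab). It stays where it is left; at the stop it is locked and rocks no more (under 1 mm of give).
- tab_a (a point): Outer end of the push face of the tab on cap_a, half way up: x = 34, y = 3, z = 6 mm in the axes of cap_a, same axes. The tab runs from x = 8 to 36 mm and rises 12 mm above the disc; its push face is a plain upright wall at y = +3 mm that faces +y; on the -y side the tab slopes down to the disc at about y = -20 mm.
- tab_b (a point): Outer end of the push face of the tab on cap_b, half way up: x = 34, y = 3, z = 6 mm in the axes of cap_b, same axes. Tab shaped as tab_a.
- tab_c (a point): Outer end of the push face of the tab on cap_c, half way up: x = 34, y = 3, z = 6 mm in the axes of cap_c, same axes. Tab shaped as tab_a.
- tab_d (a point): Outer end of the push face of the tab on cap_d, half way up: x = 34, y = 3, z = 6 mm in the axes of cap_d, same axes. Tab shaped as tab_a.
- mug: Bystander: white mug, 80 mm across, 90 mm high, standing beyond the box near one end. Origin centre of underside.
- mouse: Bystander: pale computer mouse, 100 x 60 x 34 mm, on the robot's side of the box. Origin on its underside.
- notebook: Bystander: closed green notebook, 210 x 145 x 17 mm, lying beyond the box. Origin centre of underside.
- stapler: Bystander: black stapler, 125 x 34 x 60 mm, standing beyond the box. Origin centre of underside.

How it is judged:
On the way, in this order (a step that is already met when the one before it is completed fails the run):
1. the loose cap has been pressed on its side so that it rocks (tilts over 3 degrees) (angle between any of cap_a, cap_b, cap_c, cap_d's own z axis and vertical above 0.053 rad), for 0.05 s.
2. the loose cap's tab has been pushed clockwise to the stop (its outer end has moved over 31 mm, about 54 of 60 degrees) (distance of any of tab_a, tab_b, tab_c, tab_d from where it was at the start of the episode above 0.031 m), for 0.1 s.
At the end, for the whole second after the job is handed in: The cap that was loose is turned clockwise to within about 6 degrees of its stop (tab end over 31 mm from its start), all caps lie level within 2 degrees, and the bystanders are at rest (distance of any of tab_a, tab_b, tab_c, tab_d from where it was at the start of the episode above 0.031 m and angle between each of cap_a, cap_b, cap_c, cap_d's own z axis and vertical below 0.035 rad and linear speed of each of mug, mouse, notebook, stapler below 0.02 m/s); the robot touches nothing.
It fails at once if the mug is shifted more than 25 mm, lifted or knocked (distance of mug from where it was at the start of the episode above 0.025 m or height (world z) of mug above 0.015 m or angle between mug's own z axis and vertical above 0.35 rad).
It fails at once if the mouse is shifted more than 25 mm, lifted or knocked (distance of mouse from where it was at the start of the episode above 0.025 m or height (world z) of mouse above 0.015 m or angle between mouse's own z axis and vertical above 0.35 rad).
It fails at once if the notebook is shifted more than 25 mm, lifted or knocked (distance of notebook from where it was at the start of the episode above 0.025 m or height (world z) of notebook above 0.015 m or angle between notebook's own z axis and vertical above 0.35 rad).
It fails at once if the stapler is shifted more than 25 mm, lifted or knocked (distance of stapler from where it was at the start of the episode above 0.025 m or height (world z) of stapler above 0.015 m or angle between stapler's own z axis and vertical above 0.35 rad).
It also fails if it takes over 51 s, if anything falls off the work surface, if the arm or the gripper's body presses on something with over 40 N, if the wrist force passes 120 N, or if a joint passes its speed limit or range.

## Working session

There is one attempt and no reset: what is moved stays moved. The work goes in short steps, each a Python script; the robot and the scene stay as the last script left them, time stands still between calls to the robot, and variables do not carry over. Pictures are saved under pics/ and viewed, about 8 in all and at most 12, crops included, and the job is handed in when it is done.

```bash
mkdir -p pics; python3 - <<'E'
from plant import robot
import cv2,numpy as np
for n in("top","scene"):
    d=robot.read_camera(n); cv2.imwrite(f"pics/{n}0.png",d["img"][:,:,::-1])
    np.savez(f"{n}0.npz",**{k:d[k] for k in("img","K","camera_from_world")})
    print(n,d["K"].round(1).tolist(),d["camera_from_world"].round(3).tolist())
    for q in("cap_a","tab_a","cable_box","mug","mouse","stapler","notebook"):
        print(q,[(np.round(b["at"],1).tolist(),round(b["conf"],2)) for b in robot.boxes_of(q,d)])
print(robot.read_time_s(),robot.read_tcp_rot(),robot.read_tool_pos())
E
```

```text
top [[366.2, 0.0, 326.0], [0.0, 366.2, 201.9], [0.0, 0.0, 1.0]] [[0.012, -1.0, -0.017, 0.032], [-0.998, -0.011, -0.058, 0.603], [0.058, 0.018, -0.998, 0.722], [0.0, 0.0, 0.0, 1.0]]
cap_a [([332.8, 210.2], 0.96), ([464.6, 224.6], 0.96), ([268.0, 203.5], 0.7), ([403.1, 217.3], 0.6)]
tab_a [([398.3, 217.9], 0.92), ([464.9, 224.9], 0.71), ([334.7, 210.5], 0.56), ([266.2, 204.5], 0.55)]
cable_box [([368.9, 218.4], 0.56)]
mug [([238.8, 121.5], 0.87)]
mouse [([392.8, 297.9], 0.65)]
stapler [([333.5, 144.2], 0.61)]
notebook [([442.2, 120.1], 0.75), ([333.6, 212.8], 0.54)]
scene [[429.0, 0.0, 320.7], [0.0, 429.0, 194.5], [0.0, 0.0, 1.0]] [[-0.821, 0.57, -0.013, 0.474], [0.331, 0.458, -0.825, -0.143], [-0.465, -0.682, -0.565, 1.261], [0.0, 0.0, 0.0, 1.0]]
cap_a [([355.2, 232.8], 0.88), ([294.9, 174.8], 0.71), ([273.6, 153.5], 0.71), ([319.4, 200.5], 0.68)]
tab_a [([323.6, 200.6], 0.92), ([275.5, 151.8], 0.9), ([359.6, 230.2], 0.85), ([297.3, 171.8], 0.78), ([203.3, 202.9], 0.5)]
cable_box [([326.4, 223.2], 0.68), ([354.5, 230.9], 0.35)]
mug [([298.4, 283.9], 0.71)]
mouse [([352.7, 174.2], 0.91)]
stapler [([268.7, 232.7], 0.79)]
notebook [([203.3, 201.8], 0.83)]
0.8 [3.10540681e+00 4.75366685e-01 7.78302724e-06] [ 0.19443252 -0.62021702  0.22258228]
```

View pics/top0.png

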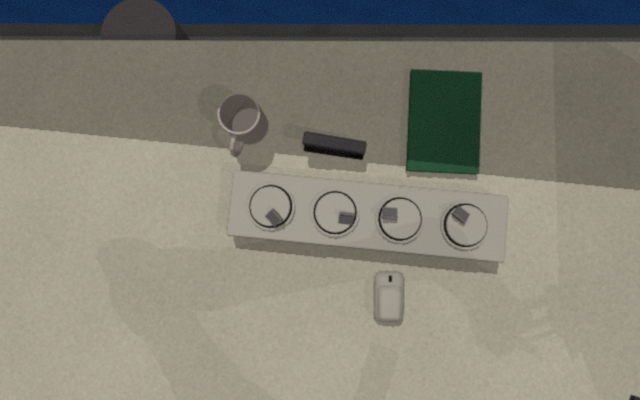

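The top view shows the box, with caps near (271,207), (335,213), (400,219) and (466,225). Mug, stapler and notebook are beyond it, and the mouse is at (389,297). Next I'll rectify this onto the cap-top plane.

```bash
cat > h.py <<'E'
import numpy as np,cv2
def topix(d,p):
    c=d["camera_from_world"]@np.r_[p,1]; u=d["K"]@c[:3]; return u[:2]/u[2]
def toworld(d,px,z):
    T=np.linalg.inv(d["camera_from_world"]); r=T[:3,:3]@np.linalg.inv(d["K"])@np.r_[px,1]; o=T[:3,3]
    return o+r*(z-o[2])/r[2]
def ortho(d,z,x0,x1,y0,y1,s):  # rows: x falling, cols: y falling
    w=np.array([[x1,y1],[x1,y0],[x0,y0],[x0,y1]])
    src=np.float32([topix(d,[a,b,z]) for a,b in w])
    W,H=int((y1-y0)*s),int((x1-x0)*s)
    return cv2.warpPerspective(d["img"],cv2.getPerspectiveTransform(src,np.float32([[0,0],[W,0],[W,H],[0,H]])),(W,H),flags=cv2.INTER_CUBIC)
E
python3 - <<'E'
from h import *
d=dict(np.load("top0.npz")); s=dict(np.load("scene0.npz"))
for p in([271,207],[335,213],[400,219],[466,225]): print("cap",toworld(d,p,.059).round(4))
for p in([268,203.5],[332.8,210.2],[403.1,217.3],[464.6,224.6]): print("netcap",toworld(d,p,.062).round(4))
for p in([355.2,232.8],[319.4,200.5],[294.9,174.8],[273.6,153.5]): print("scenecap",toworld(s,p,.061).round(4))
for n,p,z in(("mug",[239,121],.045),("mouse",[393,298],.02),("stapler",[333.5,144],.04)): print(n,toworld(d,p,z).round(3))
c=toworld(d,[368,216],.059);print(c)
im=ortho(d,.059,c[0]-.12,c[0]+.12,c[1]-.29,c[1]+.29,1350)
cv2.imwrite("pics/ortho.png",im[:,:,::-1]);print(im.shape)
E
```

```text
cap [0.5893 0.1426 0.059 ]
cap [0.5793 0.0203 0.059 ]
cap [ 0.5693 -0.103   0.059 ]
cap [ 0.5594 -0.2272  0.059 ]
netcap [0.5958 0.148  0.062 ]
netcap [0.5844 0.0245 0.062 ]
netcap [ 0.5725 -0.1083  0.062 ]
netcap [ 0.5601 -0.2235  0.062 ]
scenecap [0.5999 0.1539 0.061 ]
scenecap [0.5944 0.0221 0.061 ]
scenecap [ 0.5814 -0.0997  0.061 ]
scenecap [ 0.5706 -0.2213  0.061 ]
mug [0.76  0.212 0.045]
mouse [ 0.414 -0.096  0.02 ]
stapler [0.716 0.025 0.04 ]
[ 0.57426609 -0.04244909  0.059     ]
(324, 783, 3)
```

View pics/ortho.png

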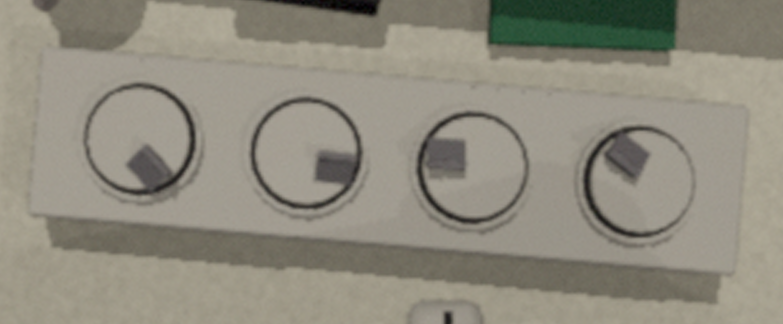

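The rectified view puts the ring centres at about (0.592,0.145), (0.581,0.021), (0.571,-0.102) and (0.560,-0.226). Tab directions are unclear at this resolution, so I'll take closer wrist views with the fingers shut.

```bash
cat >> h.py <<'E'
from scipy.spatial.transform import Rotation as R
CAPS0=np.array([[.592,.1446],[.581,.0209],[.5706,-.102],[.5602,-.2257]])
def down(psi): return (R.from_euler("z",psi)*R.from_euler("x",np.pi)).as_rotvec()
def wrist(robot):
    p=robot.read_tool_pos(); r=robot.read_tcp_rot(); d=robot.read_camera("wrist")
    T=np.eye(4); T[:3,:3]=R.from_rotvec(r).as_matrix(); T[:3,3]=p
    d["camera_from_world"]=np.linalg.inv(T@d["tool_from_camera"]); return d
E
python3 - <<'E'
from plant import robot
from h import *
robot.close_gripper(10)
psi=-.086
for i,(a,b) in enumerate(((2,3),(0,1))):
    m=(CAPS0[a]+CAPS0[b])/2
    for z in(.3,.27,.24):
        try: robot.move_ptp([m[0]-.07,m[1],z],down(psi)); break
        except robot.IKError: print("ik",z)
    robot.dwell(.2)
    d=wrist(robot); np.savez(f"w{i}.npz",**{k:d[k] for k in("img","K","camera_from_world")})
    cv2.imwrite(f"pics/w{i}.png",d["img"][:,:,::-1])
    print(d["tool_from_camera"].round(3).tolist(),[topix(d,np.r_[c,.059]).round() for c in CAPS0[[a,b]]])
print(robot.read_time_s(),robot.read_joints())
a=np.hstack([cv2.imread(f"pics/w{i}.png")for i in(0,1)]);cv2.imwrite("pics/w.png",cv2.resize(a,(800,250)))
E
```

```text
[[0.001, -0.956, -0.295, 0.081], [1.0, 0.001, -0.0, 0.001], [0.001, -0.295, 0.956, -0.163], [0.0, 0.0, 0.0, 1.0]] [array([260., 108.]), array([361., 108.])]
[[0.001, -0.956, -0.295, 0.081], [1.0, 0.001, -0.0, 0.001], [0.001, -0.295, 0.956, -0.163], [0.0, 0.0, 0.0, 1.0]] [array([259., 109.]), array([360., 109.])]
5.7917 [ 0.33166993  0.08227213 -0.60508874  1.62219619  0.04720161  1.45198873
 -1.93639658]
```

View pics/w.png

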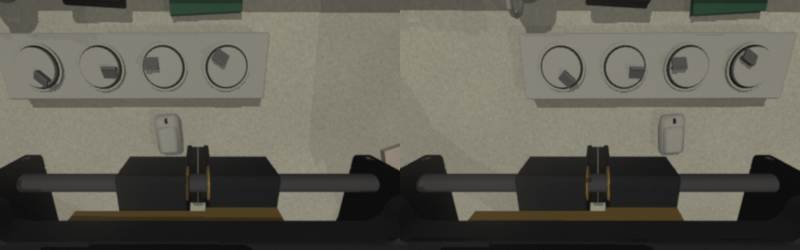

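The wrist views show all four caps, at 400-wide columns 37/100/163/227 in the left picture. I'll rectify each cap and enlarge it.

```bash
python3 - <<'E'
from h import *
rows=[]
for f in("w0","w1"):
    d=dict(np.load(f+".npz")); 
    rows.append(np.hstack([cv2.convertScaleAbs(ortho(d,.059,c[0]-.05,c[0]+.05,c[1]-.05,c[1]+.05,1980),alpha=1.5) for c in CAPS0]))
d=dict(np.load("top0.npz"))
rows.append(np.hstack([cv2.convertScaleAbs(ortho(d,.059,c[0]-.05,c[0]+.05,c[1]-.05,c[1]+.05,1980),alpha=1.5) for c in CAPS0]))
im=np.vstack(rows);
for i in range(4):
  for j in range(3): cv2.circle(im,(i*198+99,j*198+99),75,(255,0,0),1)
print(im.shape);cv2.imwrite("pics/crops.png",im[:,:,::-1])
E
```

```text
(594, 790, 3)
```

View pics/crops.png

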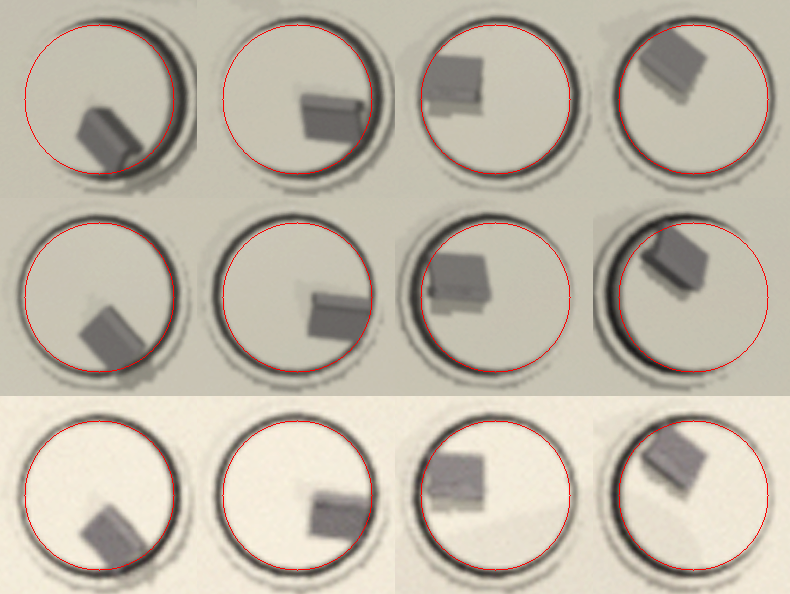

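The centres agree across all three views. The tab directions read about -142°, -94.5°, 88° and 50°, with the upright faces on the counter-clockwise side as described. Next I'll press each cap's side.

```bash
cat >> h.py <<'E'
TH=np.radians([-142,-94.5,88,50])
def reach(robot,p,psi):
    """down-pose at p with jaw heading psi (mod pi): the choice nearest mid-range of the last joint"""
    c=[(abs(q[6]),s) for s in(psi,psi+np.pi,psi-np.pi) if (q:=robot.ik(p,down(s))) is not None]
    return min(c)[1] if c else None
E
python3 - <<'E'
from plant import robot
from h import *
for i in range(4):
    t=TH[i]; c=CAPS0[i]+.028*np.array([-np.sin(t),np.cos(t)])
    psi=next((s for o in(0,.4,-.4,.8,-.8) if (s:=reach(robot,[*c,.08],(t+np.pi/2+o+np.pi/2)%np.pi-np.pi/2)) is not None),None)
    if psi is None: print(i,"no ik"); continue
    robot.move_ptp([*c,.10],down(psi)); robot.movel([*c,.070],v=.1)
    f0=robot.read_wrist_force()[2]
    hit=robot.movel([*c,.050],v=.02,f_stop=7); robot.dwell(.15)
    z=robot.read_tool_pos()[2]
    print(i,round(psi,2),c.round(3),hit,"z",round(z,4),"f",robot.read_wrist_force()[2]-f0,"t",robot.read_time_s(),"q7",robot.read_joints()[6],flush=True)
    robot.movel([*c,.10],v=.15)
    if z<.0575: break
E
```

```text
0 2.23 [0.609 0.123] True z 0.0567 f 9.563047300522673 t 8.875 q7 0.0881641154430125
```

Cap 0 gave 2.3 mm, which fits a tilted disc. I'll press a second cap as a height reference.

```bash
python3 - <<'E'
from plant import robot
from h import *
for i,sgn in((1,1),(0,1)):
    t=TH[i]; c=CAPS0[i]+.028*np.array([-np.sin(t),np.cos(t)])*sgn
    psi=next((s for o in(0,.4,-.4,.8,-.8) if (s:=reach(robot,[*c,.08],(t+np.pi/2+o+np.pi/2)%np.pi-np.pi/2)) is not None),None)
    robot.move_ptp([*c,.10],down(psi)); robot.movel([*c,.070],v=.1)
    f0=robot.read_wrist_force()[2]
    for f in(2.5,11):
        hit=robot.movel([*c,.050],v=.02,f_stop=f); robot.dwell(.15)
        print(i,round(psi,2),hit,"z",robot.read_tool_pos()[2].round(4),"f",robot.read_wrist_force()[2]-f0,"t",robot.read_time_s(),flush=True)
    robot.movel([*c,.10],v=.15)
E
```

```text
1 3.06 True z 0.0595 f 7.126540213779864 t 11.4333
1 3.06 True z 0.0596 f 5.5192824974857775 t 11.7917
0 2.23 True z 0.0573 f 2.3011336698114007 t 14.375
0 2.23 True z 0.0566 f 10.24452526887327 t 14.7583
```

Cap 0 is the loose one: it gives 2.9 mm where cap 1 stays rigid. Now I'll push its tab clockwise along the arc.

```bash
python3 - <<'E'
from plant import robot
from h import *
i=0; t=TH[i]; C=CAPS0[i]
def pose(a,z=.0625):
    f=t+a; u=np.array([np.cos(f),np.sin(f)]); v=np.array([-u[1],u[0]])
    return [*(C+.025*u+.0125*v),z], down(f+np.pi/2+np.pi)
p,r=pose(.3,.10); robot.move_ptp(p,r)
f0=robot.read_wrist_force()
print("down hit",robot.movel(pose(.3)[0],v=.06,f_stop=6))
for a in np.arange(.2,-1.36,-.1):
    p,r=pose(a); hit=robot.movel(p,r,v=.03,f_stop=12)
    f=robot.read_wrist_force()-f0; tp=robot.read_tool_pos()
    print(round(a,2),hit,f.round(1),"err mm",((tp-p)*1e3).round(1),flush=True)
    if hit or np.linalg.norm(f)>18: break
robot.dwell(.15); print(robot.read_wrist_force()-f0,robot.read_time_s())
E
```

```text
down hit False
0.2 False [ 0.9 -0.8  1.6] err mm [0.3 0.1 0.5]
0.1 False [-0.1 -0.3  0.1] err mm [ 0.3 -0.1  0.3]
0.0 False [ 0.2 -1.7  1.1] err mm [ 0.3 -0.2  0.2]
-0.1 False [ 0.2 -1.3  1.3] err mm [ 0.2 -0.1  0.1]
-0.2 False [-0.4 -1.9 -0. ] err mm [ 0.1 -0.1 -0. ]
-0.3 False [-0.2 -2.   1.2] err mm [-0.  -0.  -0.1]
-0.4 False [-0.  -1.6  0.3] err mm [-0.1 -0.  -0.1]
-0.5 False [-0.5 -1.8  0.7] err mm [-0.1  0.  -0.1]
-0.6 False [-0.7 -1.8  0.8] err mm [-0.   0.  -0.1]
-0.7 False [-0.6 -2.5  0.4] err mm [ 0.   0.  -0.1]
-0.8 False [-0.7 -1.2  0.9] err mm [ 0.   0.  -0.1]
-0.9 False [-1.1 -1.4  0.1] err mm [0.1 0.1 0. ]
-1.0 False [-0.8 -0.9 -0.4] err mm [0.1 0.1 0. ]
-1.1 False [-4.7 -7.4  5.1] err mm [-0.6 -2.1 -0.2]
-1.2 False [-10.9 -14.9  11.3] err mm [-1.8 -4.3 -0.5]
[ -9.94329502 -15.03745438  10.71159246] 20.25
```

The force rises sharply at about -1.05 rad, so that is the hard stop. I'll back off, re-press the side and take a picture.

```bash
python3 - <<'E'
from plant import robot
from h import *
t=TH[0]-1.05; C=CAPS0[0]; v=np.array([-np.sin(t),np.cos(t)])
p=robot.read_tool_pos(); b=p+np.r_[.008*v,0]
robot.movel(b,v=.05); robot.movel([b[0],b[1],.10],v=.1)
c=C+.028*v; robot.movel([*c,.10],v=.1); robot.movel([*c,.068],v=.1)
robot.movel([*c,.050],v=.02,f_stop=7); robot.dwell(.1); print("press z",robot.read_tool_pos()[2])
robot.movel([*c,.12],v=.15)
m=CAPS0[:2].mean(0); robot.move_ptp([m[0]-.07,m[1],.3],down(-.086)); robot.dwell(.2)
d=wrist(robot)
a=cv2.convertScaleAbs(np.hstack([ortho(d,.059,x-.05,x+.05,y-.05,y+.05,1980) for x,y in CAPS0]),alpha=1.5)
o=dict(np.load("w1.npz")); a0=cv2.convertScaleAbs(np.hstack([ortho(o,.059,x-.05,x+.05,y-.05,y+.05,1980) for x,y in CAPS0]),alpha=1.5)
cv2.imwrite("pics/after.png",np.vstack([np.vstack([a0,a]),cv2.resize(d["img"],(a.shape[1],198))])[:,:,::-1])
print(robot.read_time_s(),robot.read_tool_pos(),robot.read_wrist_force())
E
```

```text
press z 0.05870875057513887
24.4667 [0.51636586 0.08277858 0.29876001] [-0.78962411 -0.35029477  0.50950158]
```

View pics/after.png

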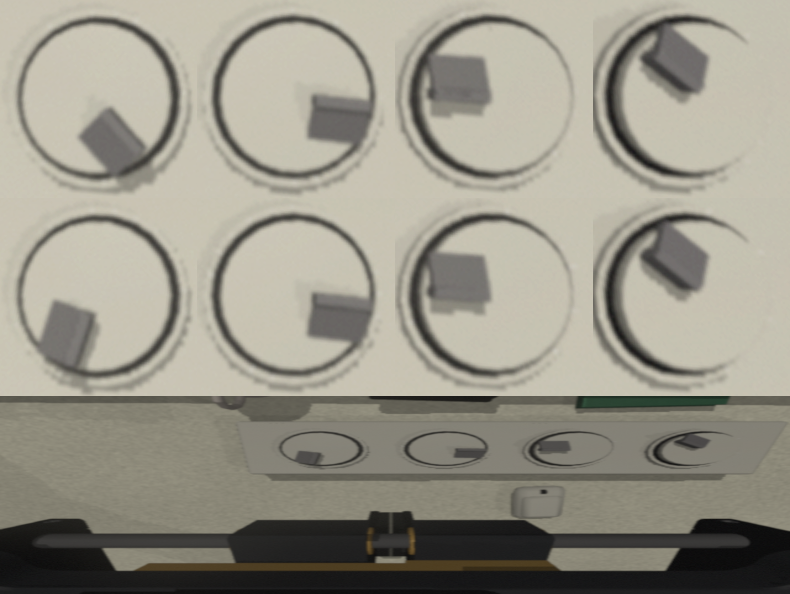

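Only cap 0's tab has moved, from lower right (112,140) to lower left (68,335) in the crops, and the rocking is gone (press z 58.7 mm). I'll measure the turn numerically.

```bash
python3 - <<'E'
import cv2,numpy as np
im=cv2.imread("pics/after.png",0); A=im[:198,:198].astype(np.float32);B=im[198:396,:198].astype(np.float32)
yy,xx=np.mgrid[:198,:198]; m=np.hypot(xx-98,yy-98)<70
best=[]
for a in np.arange(40,75,.5):
    for s in(0,):
        Rm=cv2.warpAffine(A,cv2.getRotationMatrix2D((98,98),-a,1),(198,198),borderValue=200)
        best.append((np.corrcoef(Rm[m],B[m])[0,1],a))
print(sorted(best)[-5:])
E
```

```text
[(np.float64(0.9608178186515414), np.float64(55.5)), (np.float64(0.9618702513320104), np.float64(57.5)), (np.float64(0.9620319583966714), np.float64(56.0)), (np.float64(0.9626149353600764), np.float64(57.0)), (np.float64(0.96265971512216), np.float64(56.5))]
```

The image says about 56.5°, which has some parallax bias and is close to the 54° limit. There is plenty of time, so one more firm push will confirm the stop.

```bash
python3 - <<'E'
from plant import robot
from h import *
t=TH[0]; C=CAPS0[0]
def pose(a,z=.0625):
    f=t+a; u=np.array([np.cos(f),np.sin(f)]); v=np.array([-u[1],u[0]])
    return [*(C+.025*u+.0125*v),z], down(f+np.pi/2+np.pi)
p,r=pose(-.75,.10); robot.move_ptp(p,r); f0=robot.read_wrist_force()
print("down hit",robot.movel(pose(-.75)[0],v=.06,f_stop=6))
for a in np.arange(-.8,-1.36,-.05):
    p,r=pose(a); robot.movel(p,r,v=.03,f_stop=15)
    f=robot.read_wrist_force()-f0; print(round(a,2),f.round(1),((robot.read_tool_pos()-p)*1e3).round(1))
    if np.linalg.norm(f)>25: break
robot.dwell(.15)
v=np.array([-np.sin(t-1.05),np.cos(t-1.05)]); b=robot.read_tool_pos()+np.r_[.01*v,0]
robot.movel(b,v=.05); robot.movel([b[0],b[1],.15],v=.15)
m=CAPS0[:2].mean(0); robot.move_ptp([m[0]-.07,m[1],.3],down(-.086)); robot.dwell(.2)
d=wrist(robot); x,y=C
B=cv2.cvtColor(ortho(d,.065,x-.05,x+.05,y-.05,y+.05,1980),7).astype(np.float32)
A=cv2.cvtColor(ortho(dict(np.load("w1.npz")),.065,x-.05,x+.05,y-.05,y+.05,1980),7).astype(np.float32)
yy,xx=np.mgrid[:198,:198]; k=np.hypot(xx-99,yy-99)<70
print(sorted((np.corrcoef(cv2.warpAffine(A,cv2.getRotationMatrix2D((99,99),-g,1),(198,198))[k],B[k])[0,1].round(4),g) for g in np.arange(45,72,.5))[-4:])
print(robot.read_time_s(),robot.read_wrist_force())
E
```

```text
down hit False
-0.8 [ 1.2  0.4 -1.3] [0.2 0.2 0.4]
-0.85 [ 0.6  0.1 -0.3] [0.1 0.  0.2]
-0.9 [ 0.9  0.  -1.1] [0.  0.  0.1]
-0.95 [ 0.5 -0.2  0.4] [-0. -0.  0.]
-1.0 [ 1.7 -0.5 -0.5] [ 0.  -0.1 -0. ]
-1.05 [-2.  -5.1  2.1] [-0.3 -1.  -0.1]
-1.1 [-4.6 -8.7  5.8] [-0.7 -2.1 -0.3]
-1.15 [ -5.8 -10.9   7.2] [-1.2 -3.1 -0.4]
-1.2 [-10.1 -14.3   9.3] [-1.8 -4.2 -0.5]
-1.25 [-12.4 -18.1  12.5] [-2.5 -5.4 -0.7]Traceback (most recent call last):
  File "<stdin>", line 21, in <module>
  File "<stdin>", line 21, in <genexpr>
IndexError: boolean index did not match indexed array along axis 1; size of axis is 197 but size of corresponding boolean axis is 198
```

There was no resistance up to about -1.02 rad, then the same stiff rise at the same place, so it is the hard stop. The arm is clear, so I'm handing in.

```bash
python3 - <<'E'
from plant import robot
print(robot.read_time_s(),robot.read_tool_pos(),robot.read_wrist_force()); robot.sign_off()
E
```

```text
31.4583 [0.51631125 0.08293138 0.29890959] [-0.607452    0.84041536 -0.61257735]
the job is handed in; nothing more can be done
```

I found the loose cap, made it rock, turned its tab clockwise to the stop, and handed the job in at 31.5 s of the 51 s allowed; no verdict is reported.

- **Finding it:** the loose cap is the one at the mug end of the box. Pressed on its side it gave 2.3–2.9 mm, while the neighbouring cap stayed rigid at 59.5 mm. I did not press the other two caps.
- **Locking it:** I pushed the tab along its arc until the force rose sharply to about 20 N. A second push of about 25 N met the same stiff rise at the same place, so it is at the hard stop.
- **Checks after:** a repeat side press stopped at 58.7 mm, so the rocking is gone. In the picture after the first push, the other tabs and the mouse had not moved. The mug, stapler and notebook showed only partly, and the arm never went near them. The arm finished clear of everything, 0.30 m up.
- **Disagreement:** comparing pictures gave a turn of about 56.5° rather than the nominal 60°. I put that down to viewing-angle error, and it is still above the roughly 54° needed. A repeat of this measurement after the second push failed on a script error, so the stop rests on the force readings.

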